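Clear, load and start the bench warmer

TASK

Lift the warmer's clear hood gently all the way back onto its stop, stand the two used specimen cups upright in the steel tray, and lay every petri dish side by side flat on the warmer's black mat. Then lower the hood gently until it is fully shut, and last of all turn the dial from off to the mark with as many dots as there are dishes inside. Leave the dropper bottles and the beaker where they are.

Things in the scene. Friction and masses are not known exactly. Their poses are not given: they have to be found in the camera images.
- hood (a joint): Clear hood, hinged along its lower back edge. 0 = shut, seated on the base; 1.8 rad = open on its back stop. 350 g, weak damper, does not stay half way: below 1.0 rad it falls shut, above 1.1 rad it falls open, so lead it to a stop (over 0.8 rad/s in the last 0.1 rad is a slam). 150 mm deep (unit x; its front face leans back, 105 at the top), 260 wide, 105 high. Open, it stands behind the mat.
- hood_hinge (a point): Middle of the hinge line, which runs along the warmer's y axis; 75 mm behind (unit +x) the middle of the mat, level with the mat. Fixed to the warmer.
- hood_handle (a point): Middle of the hood's handle: a round steel bar 10 mm thick, 110 mm long, parallel to the hinge, 50 mm clear of the hood's front edge on two legs at its ends. Shut, it is 200 mm in front of the hinge (unit -x) and 30 mm above it, 60 mm above the bench; open, 150 mm behind the mat's middle and 218 mm above the bench. Can be pinched from above all the way; turns between the fingers.
- warmer: White bench warmer, fixed to the bench. Origin: at bench level, under the middle of the mat; x points from its front to its hinge, y to its left, z up. Base 196 mm (x, from -115 to +81) by 310 mm (y, from -140 to +170), 30 mm high; on its right a pod 196 mm by 115 mm, 75 mm high, centred at unit y = -198 mm, that carries the dial.
- mat (a point): Middle of the warmer's flush black rubber mat, 120 mm (unit x) by 240 mm (unit y), 30 mm above the bench, axes as the warmer's. Dishes must lie wholly on it, or the hood may catch them as it comes down; there is room for three in a row along unit y, 80 mm apart.
- dial (a joint): Selector dial on the pod; value grows clockwise seen from above, 0 to 2.0 rad; stays where left (0.06 N m to turn). Marks round it: 0 = off (one short line), 0.6 = one dot, 1.2 = a row of two dots, 1.8 = three dots. The white line on its grip points to the mark: at 0 it points 0.9 rad anticlockwise of the warmer's +x axis, at 1.8 0.9 rad clockwise. Starts at or just past off (0 to 0.25).
- dial_grip (a point): On the dial's vertical axis, at the height to grip: the grip is a bar 50 mm long (along the white line), 12 mm wide, 24 mm high; this point lies 10 mm below its top and 99 mm above the bench. The orientation of this point is not that of the bar; use the joint value.
- dish_0: Closed petri dish, 59 mm diameter, 15 mm high (grip width about 54 to 59 mm), 30 g. Origin in the middle of its underside, z up. Starts on the grey bench mat (2 mm thick) right of the warmer; one to three of these dishes are present.
- dish_1: Closed petri dish, 59 mm diameter, 15 mm high (grip width about 54 to 59 mm), 30 g. Origin in the middle of its underside, z up. Starts on the grey bench mat (2 mm thick) right of the warmer; one to three of these dishes are present.
- dish_2: Closed petri dish, 59 mm diameter, 15 mm high (grip width about 54 to 59 mm), 30 g. Origin in the middle of its underside, z up. Starts on the grey bench mat (2 mm thick) right of the warmer; one to three of these dishes are present.
- cup_1: Used specimen cup, closed, left in the warmer: body about 54 mm diameter, screw lid 59 mm diameter from 60 to 72 mm height; about 60 g; origin in the middle of its underside, z up. At the start it stands on the mat under the hood.
- cup_2: Used specimen cup, closed, left in the warmer: body about 54 mm diameter, screw lid 59 mm diameter from 60 to 72 mm height; about 60 g; origin in the middle of its underside, z up. At the start it stands on the mat under the hood.
- steel_tray: Steel tray, 123 mm (its x) by 203 mm (its y), rim 18 mm high, floor 2 mm thick; inside 106 by 186 mm. Origin in the middle of its underside. It lies loose left of the warmer, its long side about along the robot's x.
- white_dropper: Bystander: small white dropper bottle, 33 mm diameter, 78 mm high.
- brown_dropper: Bystander: brown dropper bottle, 37 mm diameter, 88 mm high.
- beaker: Bystander: beaker, 53 mm diameter, 70 mm high.
Things that resemble listed ones, but are neither listed nor needed, are in the scene too. Leave any brown or green look-alike of the dish_0 alone.

How it is judged:
On the way, in this order (a step that is already met when the one before it is completed fails the run):
1. the hood is raised right back onto its stop (value of joint hood above 1.72 rad), for 0.2 s.
2. hood still open: both used cups stand in the tray and every petri dish lies on the mat (value of joint hood above 1.5 rad and x of cup_1 in the frame of steel_tray between -0.045 and 0.045 m and y of cup_1 in the frame of steel_tray between -0.085 and 0.085 m and z of cup_1 in the frame of steel_tray between -0.006 and 0.012 m and angle between each of cup_1, cup_2, dish_0, dish_1, dish_2's own z axis and vertical below 0.15 rad and x of cup_2 in the frame of steel_tray between -0.045 and 0.045 m and y of cup_2 in the frame of steel_tray between -0.085 and 0.085 m and z of cup_2 in the frame of steel_tray between -0.006 and 0.012 m and x of dish_0 in the frame of mat between -0.037 and 0.037 m and y of dish_0 in the frame of mat between -0.1 and 0.1 m and z of dish_0 in the frame of mat between -0.006 and 0.008 m and x of dish_1 in the frame of mat between -0.037 and 0.037 m and y of dish_1 in the frame of mat between -0.1 and 0.1 m and z of dish_1 in the frame of mat between -0.006 and 0.008 m and x of dish_2 in the frame of mat between -0.037 and 0.037 m and y of dish_2 in the frame of mat between -0.1 and 0.1 m and z of dish_2 in the frame of mat between -0.006 and 0.008 m), for 0.2 s.
3. the hood is fully shut over the dishes (value of joint hood below 0.03 rad and x of dish_0 in the frame of mat between -0.046 and 0.046 m and y of dish_0 in the frame of mat between -0.1 and 0.1 m and z of dish_0 in the frame of mat between -0.006 and 0.008 m and angle between each of dish_0, dish_1, dish_2's own z axis and vertical below 0.15 rad and x of dish_1 in the frame of mat between -0.046 and 0.046 m and y of dish_1 in the frame of mat between -0.1 and 0.1 m and z of dish_1 in the frame of mat between -0.006 and 0.008 m and x of dish_2 in the frame of mat between -0.046 and 0.046 m and y of dish_2 in the frame of mat between -0.1 and 0.1 m and z of dish_2 in the frame of mat between -0.006 and 0.008 m), for 0.3 s.
4. the dial is turned to the mark with as many dots as there are dishes (((value of joint dial between 0.43 and 0.77 rad and (value of joint dial above 9 rad or height (world z) of dish_0 below 5 m) and height (world z) of each of dish_1, dish_2 above 5 m) or (value of joint dial between 0.43 and 0.77 rad and height (world z) of each of dish_0, dish_2 above 5 m and (value of joint dial above 9 rad or height (world z) of dish_1 below 5 m)) or (value of joint dial between 0.43 and 0.77 rad and height (world z) of each of dish_0, dish_1 above 5 m and (value of joint dial above 9 rad or height (world z) of dish_2 below 5 m)) or (value of joint dial between 1.03 and 1.37 rad and (value of joint dial above 9 rad or height (world z) of dish_0 below 5 m) and (value of joint dial above 9 rad or height (world z) of dish_1 below 5 m) and height (world z) of dish_2 above 5 m) or (value of joint dial between 1.03 and 1.37 rad and (value of joint dial above 9 rad or height (world z) of dish_0 below 5 m) and height (world z) of dish_1 above 5 m and (value of joint dial above 9 rad or height (world z) of dish_2 below 5 m)) or (value of joint dial between 1.03 and 1.37 rad and height (world z) of dish_0 above 5 m and (value of joint dial above 9 rad or height (world z) of dish_1 below 5 m) and (value of joint dial above 9 rad or height (world z) of dish_2 below 5 m)) or (value of joint dial between 1.63 and 1.97 rad and (value of joint dial above 9 rad or height (world z) of dish_0 below 5 m) and (value of joint dial above 9 rad or height (world z) of dish_1 below 5 m) and (value of joint dial above 9 rad or height (world z) of dish_2 below 5 m)))), for 0.3 s.
At the end, for the whole second after the job is handed in: Hood shut (under 0.03 rad); dial within 0.17 rad of its mark (0.6, 1.2, 1.8 for one, two, three dishes); every dish present flat under the hood (while it is open: centre within 37 mm in unit x, 100 mm in y of the mat's middle); both cups upright on the tray floor; all at rest (all of step 3 and velocity of joint hood below 0.05 rad/s and ((value of joint dial between 0.43 and 0.77 rad and (value of joint dial above 9 rad or height (world z) of dish_0 below 5 m) and height (world z) of each of dish_1, dish_2 above 5 m) or (value of joint dial between 0.43 and 0.77 rad and height (world z) of each of dish_0, dish_2 above 5 m and (value of joint dial above 9 rad or height (world z) of dish_1 below 5 m)) or (value of joint dial between 0.43 and 0.77 rad and height (world z) of each of dish_0, dish_1 above 5 m and (value of joint dial above 9 rad or height (world z) of dish_2 below 5 m)) or (value of joint dial between 1.03 and 1.37 rad and (value of joint dial above 9 rad or height (world z) of dish_0 below 5 m) and (value of joint dial above 9 rad or height (world z) of dish_1 below 5 m) and height (world z) of dish_2 above 5 m) or (value of joint dial between 1.03 and 1.37 rad and (value of joint dial above 9 rad or height (world z) of dish_0 below 5 m) and height (world z) of dish_1 above 5 m and (value of joint dial above 9 rad or height (world z) of dish_2 below 5 m)) or (value of joint dial between 1.03 and 1.37 rad and height (world z) of dish_0 above 5 m and (value of joint dial above 9 rad or height (world z) of dish_1 below 5 m) and (value of joint dial above 9 rad or height (world z) of dish_2 below 5 m)) or (value of joint dial between 1.63 and 1.97 rad and (value of joint dial above 9 rad or height (world z) of dish_0 below 5 m) and (value of joint dial above 9 rad or height (world z) of dish_1 below 5 m) and (value of joint dial above 9 rad or height (world z) of dish_2 below 5 m))) and x of cup_1 in the frame of steel_tray between -0.045 and 0.045 m and y of cup_1 in the frame of steel_tray between -0.085 and 0.085 m and z of cup_1 in the frame of steel_tray between -0.006 and 0.012 m and angle between each of cup_1, cup_2's own z axis and vertical below 0.15 rad and x of cup_2 in the frame of steel_tray between -0.045 and 0.045 m and y of cup_2 in the frame of steel_tray between -0.085 and 0.085 m and z of cup_2 in the frame of steel_tray between -0.006 and 0.012 m and linear speed of each of dish_0, dish_1, dish_2, cup_1, cup_2 below 0.02 m/s); the robot touches nothing.
It fails at once if the hood is slammed down (faster than 0.8 rad/s in the last 0.1 rad before its seat) (value of joint hood below 0.1 rad and velocity of joint hood below -0.8 rad/s).
It fails at once if the hood is thrown open (faster than 0.8 rad/s in the last 0.1 rad before its back stop) (value of joint hood above 1.7 rad and velocity of joint hood above 0.8 rad/s).
It fails at once if a bystander (dropper bottle or beaker) is pushed more than 6 cm (distance of any of white_dropper, brown_dropper, beaker from where it was at the start of the episode above 0.06 m).
Of dish_0, dish_1, dish_2 only 1 to 3 are there at a start; the rules pass over those that are not, and their reading is None.
At some moment in a run one of dish_0, dish_1, dish_2 may be knocked a few centimetres aside while the robot is not near it.
It also fails if it takes over 210 s, if anything falls off the work surface, if the arm or the gripper's body presses on something with over 40 N, if the wrist force passes 120 N, or if a joint passes its speed limit or range.

ROBOT

A 6-joint arm with a two-finger parallel gripper is mounted at the origin on a cart in front of the work surface, level with it; the furniture and walls round the work are solid. World frame = base frame: x ahead of the robot, y to its left, z up, the work surface at z = 0. Lengths are in m, angles in rad, forces in N, time in s.
With the tool pointing down it reaches from about 0.25 to 0.725 m from the base axis. Payload 4 kg.
Tool frame: the origin (TCP) lies on the centre line of the jaws, within the pads' length; the fingertips stand 22 mm ahead of it and the grasp point (between the pads) lies 3 mm ahead of it; z points along the fingers, y is the line along which they close (so a half turn about z gives the same grasp; the last joint's range is limited). The gripper opens to 85 mm and grips with 20 to 120 N. Pads are 22 mm wide; open, the fingers measure 114 mm over their backs; the gripper's body (76 mm by 85 mm) begins 54 mm behind the grasp point. The pads swing forward as they close: fully open they stand 13 mm farther back than shut.
Start: joints at [1.295, 0.241, 0.005, 1.335, 0, 1.571], TCP at [0.136, 0.481, 0.253] pointing down, gripper open.
Joint ranges: [-2.72, 2.72], [-1.05, 1.87], [-1.09, 1.28], [-1.99, 2.15], [-1.42, 1.44], [-3.14, 3.14]. Speed limits (rad/s): [2.79, 2.79, 3.14, 3.14, 3.14, 3.14].

INTERFACE

Orientations are given as a unit quaternion [x, y, z, w].
In Python, from workcell import bot gives the robot as it stands.
- The arm moves only by the shell command python3 -m inch 'ROWS'. ROWS is JSON, one flat list of numbers, 7 for each row, row after row: the shift along the world's x, y, z in mm, then the turn, a rotation vector about the world's x, y, z in rad, then the opening in per cent of the stroke, from 0 (shut) to 100 (fully open). A call has 1 to 8 rows; each row is the pose to reach, as a shift and turn from the pose commanded when the call began; what a row does not reach only later rows make up. A row lasts 1/12 s, in which the tool goes at most 41.7 mm and 7.16 degrees, less where a joint would pass 70% of its speed; a pose out of reach is approached as far as the arm can. A call with a gripper value outside its range is refused whole. The fingers move at their own pace and stop on an object; the grip force is fixed at half the most. Time passes only in rows, so rows that repeat a pose let the fingers close. It gives the time, the measured TCP pose, the force, the opening and the grip force at its end, in the units of the state.
- bot.get_obs(): the state, without advancing time (a new reading comes with each control period).
- bot.camera(name): name is "scene" or "side" or "wrist"; returns the picture (480x640x3 uint8, blue, green, red); there is no depth.
- bot.camera_info(name): a dict with "intrinsics" (3x3 intrinsics, pixels), "camera_from_world" (4x4, takes a point from world to camera coordinates); the wrist camera has in their place "hand_eye" (4x4, takes a point from camera to tool coordinates, whose origin is the TCP and whose axes are the flange's). Camera axes: x right, y down, z forward; pixel columns grow to the right and rows downward; lengths in m; the calibration is good to about 2 mm. A picture is of the moment at which its call begins: read the wrist's pose just before it. camera_info takes no time and is no camera call.
- bot.job_done(): hands the job in; it is judged then, once.
Trained networks look in the newest picture that a camera, given by its name, has taken for a name from the list of things; names that differ only in an ending like _2 or _b are one class to them, and where a whole thing is asked for, a point or a joint stands for the part that bears it (a point fixed in the world has none). Each returns a list of dicts, best first, with "confidence" (0 to 1); they miss things now and then, are a little off and sometimes report something else, mostly with a low value. They report only what shows in the picture. A call takes as long as a camera call. They do not tell look-alikes from the thing itself.
- bot.silhouettes(camera, target): "mask" (480x640 bool, what is visible of it) and "uv" ([column, row] in pixels, amid what is visible of it).
- bot.spot_point(camera, target): "uv" ([column, row] in pixels: a listed point, or the origin of a listed thing).
The state is a dict: "clock": time; "joint_pos": joint angles; "joint_vel": joint speeds; "tau": joint torques, N m; "eef_pos": TCP position; "tool_rot": TCP orientation; "ft_force": force on the tool from outside, world axes, zero at the start; "ft_torque": the same for the moment, N m; "grip_width": finger opening in m; "grasp_force": force on a finger pad.
Only numpy, scipy, OpenCV 4.12 (cv2) and the standard library are available. Lean on these libraries where they do the work, as an engineer would, in place of code of your own. Each camera call takes 0.05 s, during which the arm holds its last target. There are 200 camera calls.

## Working session

There is one attempt and no reset: what is moved stays moved. The work goes in short steps, Python scripts to look and compute and a shell command to move; the robot and the scene stay as the last step left them, time stands still between calls to the robot, and variables do not carry over. Pictures are saved under pics/ and viewed, at most 18 in all, crops included, and the job is handed in when it is done.

```bash
mkdir -p pics; ls
python3 - <<'E'
from workcell import bot
import cv2,numpy as np
for c in ["scene","side","wrist"]:
    im=bot.camera(c); cv2.imwrite(f"pics/a_{c}.png",im)
    i=bot.camera_info(c); print(c,{k:np.round(v,3).tolist() for k,v in i.items()})
print(bot.get_obs())
E
```

```text
pics
scene {'intrinsics': [[615.123, 0.0, 305.505], [0.0, 615.123, 245.948], [0.0, 0.0, 1.0]], 'camera_from_world': [[0.991, -0.132, -0.013, -0.544], [-0.098, -0.661, -0.744, 0.101], [0.09, 0.738, -0.669, 1.561], [0.0, 0.0, 0.0, 1.0]]}
side {'intrinsics': [[478.988, 0.0, 317.885], [0.0, 478.988, 242.83], [0.0, 0.0, 1.0]], 'camera_from_world': [[-0.222, -0.975, -0.0, 0.061], [-0.633, 0.145, -0.761, 0.406], [0.742, -0.169, -0.649, 1.079], [0.0, 0.0, 0.0, 1.0]]}
wrist {'intrinsics': [[406.134, 0.0, 322.499], [0.0, 406.134, 229.887], [0.0, 0.0, 1.0]], 'hand_eye': [[-0.001, -0.953, -0.302, 0.077], [1.0, -0.001, -0.0, -0.0], [0.0, -0.302, 0.953, -0.12], [0.0, 0.0, 0.0, 1.0]]}
{'clock': 0.15, 'joint_pos': array([1.29499786e+00, 2.41249564e-01, 4.04252102e-03, 1.33521764e+00,
       5.39415345e-06, 1.57080186e+00]), 'joint_vel': array([-2.26205789e-04, -1.97267602e-03,  4.82776540e-03,  2.06468372e-04,
        2.00252550e-03,  2.30110854e-06]), 'tau': array([-1.26328896e-04, -3.72634900e+01,  2.52638340e+01,  1.23815623e-02,
        2.21452092e-05,  2.55963954e-06]), 'eef_pos': array([0.13603465, 0.48067497, 0.252616  ]), 'tool_rot': array([ 1.37465289e-01,  9.90506250e-01, -8.06078660e-04, -1.14588278e-04]), 'ft_force': array([ 0.42266739,  0.45034591, -0.97579396]), 'ft_torque': array([-0.02164463,  0.02620145,  0.03568494]), 'grasp_force': 0.0, 'grip_width': 0.08540313849060759}
```

View pics/a_scene.png

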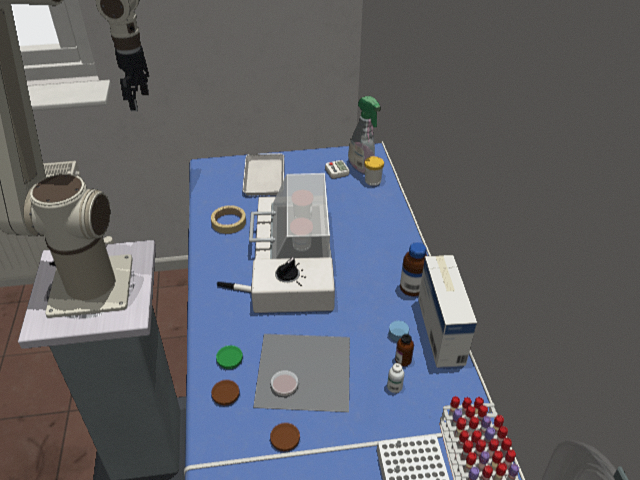

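View pics/a_side.png

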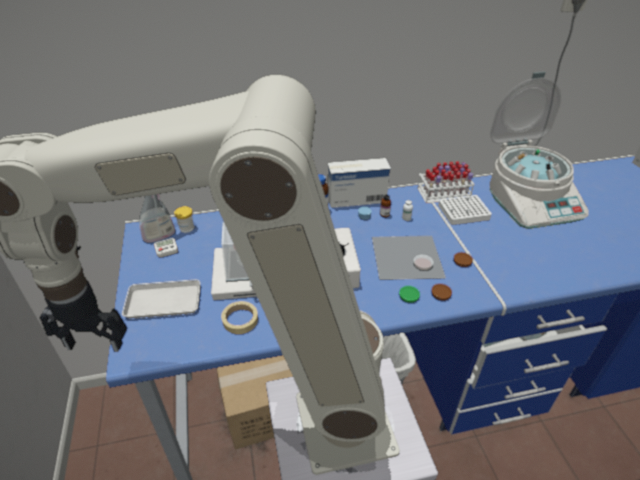

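The scene view shows the clear pinkish dish on the grey mat at (284,383). Its look-alikes are green (229,357), brown (226,392) and brown (285,437). The blue-rimmed thing at (398,330) is probably the beaker. The cups are under the hood at (302,200) and (300,235), the tray is at (264,174), and the dial is at (289,270).

```bash
cat > h.py <<'E'
from workcell import bot
import cv2,numpy as np
from scipy.spatial.transform import Rotation as R
def cam(c):
    i=bot.camera_info(c);K=i["intrinsics"]
    if c=="wrist":
        o=bot.get_obs();T=np.eye(4);T[:3,:3]=R.from_quat(o["tool_rot"]).as_matrix();T[:3,3]=o["eef_pos"]
        return np.array(K),T@np.array(i["hand_eye"])
    return np.array(K),np.linalg.inv(np.array(i["camera_from_world"]))
def ray(c,uv,z,KT=None):
    K,T=KT or cam(c)
    d=T[:3,:3]@np.linalg.solve(K,[uv[0],uv[1],1.]);p=T[:3,3]
    return p+d*(z-p[2])/d[2]
def proj(c,P,KT=None):
    K,T=KT or cam(c);q=np.linalg.inv(T)@np.append(P,1);q=K@q[:3];return q[:2]/q[2]
def snap(c,name=None):
    KT=cam(c);im=bot.camera(c)
    if name: cv2.imwrite(f"pics/{name}.png",im)
    return KT,im
def find(c,KT,things,mn=.3):
    for n,z in things:
        for r in bot.spot_point(c,n)[:4]:
            if r["confidence"]>mn: print(c,n,round(float(r["confidence"]),2),np.round(r["uv"],0),(ray(c,r["uv"],z,KT)*1000).round(0))
def tool():
    o=bot.get_obs();print(o["clock"],(o["eef_pos"]*1000).round(1),R.from_quat(o["tool_rot"]).as_matrix().round(3).tolist(),o["joint_pos"].round(2),"w",round(o["grip_width"]*1000,1),"f",o["grasp_force"],o["ft_force"].round(1))
E
python3 - <<'E'
from h import *
KT,im=snap("scene")
find("scene",KT,[("hood_handle",.06),("hood_hinge",.03),("mat",.03),("dial_grip",.099),("warmer",0),("dish_0",.002),("cup_1",.03),("steel_tray",0),("beaker",0),("white_dropper",0),("brown_dropper",0)])
KT2,_=snap("side")
find("side",KT2,[("dish_0",.002),("steel_tray",0),("dial_grip",.099),("mat",.03),("hood_handle",.06)])
cr=np.hstack([cv2.resize(im[330:450,200:360],(400,300),interpolation=2),cv2.resize(im[160:310,230:345],(400,300)) if 0 else cv2.resize(im[165:315,240:350],(400,545),interpolation=2)[:300]])
a=cv2.resize(im[330:450,200:360],(560,420),interpolation=2);cv2.imwrite("pics/crop1.png",a)
for n in ["steel_tray"]:
    for r in bot.silhouettes("side",n)[:1]:
        m=r["mask"].astype(np.uint8);c=max(cv2.findContours(m,0,2)[0],key=cv2.contourArea)
        b=cv2.boxPoints(cv2.minAreaRect(c));print(b,[(ray("side",p,.018,KT2)*1000).round(0) for p in cv2.approxPolyDP(c,8,True)[:,0]])
m=bot.silhouettes("scene","steel_tray")[0]["mask"].astype(np.uint8) if bot.camera("scene") is not None else 0
c=max(cv2.findContours(m,0,2)[0],key=cv2.contourArea);print("scene",[(ray("scene",p,.018,KT)*1000).round(0) for p in cv2.approxPolyDP(c,5,True)[:,0]])
E
```

```text
scene hood_handle 0.68 [252. 223.] [421. 117.  60.]
scene dial_grip 0.66 [288. 263.] [494. -94.  99.]
scene dial_grip 0.38 [402. 364.] [ 692. -422.   99.]
scene warmer 0.76 [301. 243.] [548.  82.   0.]
scene dish_0 0.89 [286. 386.] [ 457. -373.    2.]
scene dish_0 0.81 [229. 360.] [ 338. -285.    2.]
scene dish_0 0.7 [225. 397.] [ 326. -382.    2.]
scene steel_tray 0.83 [262. 178.] [468. 399.   0.]
scene white_dropper 0.84 [392. 389.] [ 681. -411.    0.]
scene brown_dropper 0.77 [403. 362.] [ 721. -344.    0.]
side dish_0 0.82 [442. 296.] [ 315. -373.    2.]
side dish_0 0.71 [411. 294.] [ 340. -288.    2.]
side dish_0 0.49 [420. 268.] [ 437. -355.    2.]
side dish_0 0.49 [464. 261.] [ 437. -500.    2.]
side steel_tray 0.59 [163. 302.] [469. 408.   0.]
side dial_grip 0.43 [338. 244.] [ 490. -110.   99.]
[[119.7353  284.5588 ]
 [198.80586 278.47647]
 [201.40588 312.27646]
 [122.33531 318.3588 ]] [array([513., 302.,  18.]), array([544., 491.,  18.]), array([431., 510.,  18.]), array([396., 325.,  18.])]
scene [array([540., 385.,  18.]), array([479., 221.,  18.]), array([421., 216.,  18.]), array([408., 100.,  18.]), array([459.,  89.,  18.]), array([460.,  17.,  18.]), array([608.,   3.,  18.]), array([655., 368.,  18.])]
```

View pics/crop1.png

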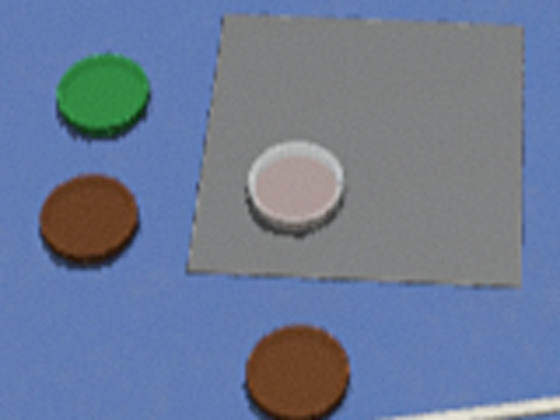

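One clear dish sits on the grey mat, so the dial goes to 0.6. The candidates were clear (284,383), green (229,357), brown (226,392) and brown (285,437), and I choose the clear one. Next I move to a look pose over the warmer.

```bash
python3 -m inch '[172,-170,47,0,0,-0.6,100, 172,-170,47,0,0,-0.6,100, 172,-170,47,0,0,-0.6,100,172,-170,47,0,0,-0.6,100,172,-170,47,0,0,-0.6,100,172,-170,47,0,0,-0.6,100,172,-170,47,0,0,-0.6,100,172,-170,47,0,0,-0.6,100]'; python3 -m inch '[172,-170,0,0,0,-0.65,100,172,-170,0,0,0,-0.65,100,172,-170,0,0,0,-0.65,100,172,-170,0,0,0,-0.65,100,172,-170,0,0,0,-0.65,100,172,-170,0,0,0,-0.65,100,172,-170,0,0,0,-0.65,100,172,-170,0,0,0,-0.65,100]'
python3 - <<'E'
from h import *
tool();KT,im=snap("wrist","w1")
find("wrist",KT,[("hood_handle",.06),("hood_hinge",.03),("mat",.03),("dial_grip",.099),("warmer",0),("cup_1",.03)],.2)
E
```

```text
clock: 1.87
eef_pos: [0.3096, 0.31, 0.3009]
tool_rot: [0.426, 0.905, 0.001, 0.0]
ft_force: [-1.2, -0.3, -0.6]
grip_width: 0.0856
grasp_force: 0.0
clock: 2.53
eef_pos: [0.4805, 0.1412, 0.2993]
tool_rot: [0.691, 0.723, -0.001, -0.001]
ft_force: [0.5, 0.1, -0.4]
grip_width: 0.0853
grasp_force: 0.0
2.5333 [480.5 141.2 299.3] [[-0.044, 0.999, -0.002], [0.999, 0.044, 0.0], [0.0, -0.002, -1.0]] [0.29 0.23 0.11 1.45 0.   1.81] w 85.3 f 0.0 [ 0.5  0.1 -0.4]
wrist hood_handle 0.93 [256. 232.] [420. 100.  60.]
wrist dial_grip 0.97 [323. 443.] [ 491. -106.   99.]
wrist warmer 0.77 [379. 227.] [543.  91.   0.]
```

View pics/w1.png

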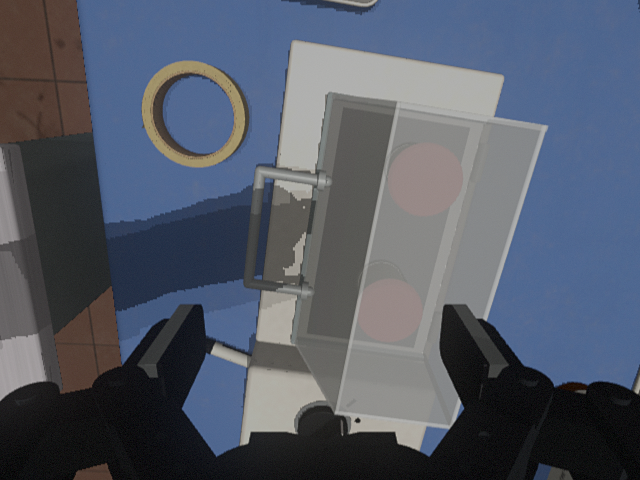

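The wrist view shows the handle bar from (261,170) to (249,283), the two lids at (425,180) and (388,310), the base corners at (292,42) and (504,73), and the dial at (322,420).

Run:
```python
from h import *
KT=cam("wrist")
r=lambda u,v,z:(ray("wrist",(u,v),z,KT)*1000).round(1)
a,b=r(261,170,.06),r(249,283,.06);print("handle",a,b,(a+b)/2,np.arctan2(*(a-b)[[1,0]])-np.pi/2)
a,b=r(292,42,.03),r(504,73,.03);print("left edge",a,b,np.arctan2(*(b-a)[[1,0]]),np.linalg.norm(b-a))
for p in [(425,180),(388,310)]: print("lid",r(*p,.102))
h=np.array([420.,101]);
for yaw in (-.15,-.125,-.1):
    x=np.array([np.cos(yaw),np.sin(yaw)]);y=np.array([-x[1],x[0]]);m=h+125*x
    print(yaw,"mat",m,"leftfront",m-115*x+170*y,"leftback",m+81*x+170*y,"dial",(np.array([491,-106])-m)@x,(np.array([491,-106])-m)@y)
```

```text
handle [423.8 158.5  60. ] [412.2  47.6  60. ] [418.   103.05  60.  ] -0.1042197543907275
left edge [446.6 267.7  30. ] [637.6 251.1  30. ] -0.08669315318959407 191.72000417275189
lid [559.7 163.7 102. ]
lid [541.4  47.4 102. ]
-0.15 mat [543.59638474  82.32023344] leftfront [455.2921933  267.59670192] leftback [649.09132458 238.30682796] dial -23.863560044505956 -194.06550572713522
-0.125 mat [544.0247084   85.41565833] leftfront [451.11668135 268.4268561 ] leftback [645.58742412 243.99060835] dial -28.746295815975554 -196.53301104611992
-0.1 mat [544.37552066  88.52082292] leftfront [446.92172248 269.15237393] leftback [641.94253888 249.58502427] dial -33.68918701936671 -198.87768963062655
```

```bash
python3 -m inch '[-15,-10,-40,0,0,-0.1,45,-30,-20,-75,0,0,-0.139,45,-45,-30,-110,0,0,-0.139,45,-61,-39,-150,0,0,-0.139,45,-61,-39,-159,0,0,-0.139,45,-61,-39,-159,0,0,-0.139,45]'
python3 - <<'E'
from h import *
tool();KT,im=snap("wrist","w2")
find("wrist",KT,[("hood_handle",.06),("dial_grip",.099)],.2)
print(proj("wrist",bot.get_obs()["eef_pos"]*[1,1,0]+[0,0,.06],KT))
cv2.imwrite("pics/w2.png",cv2.resize(im,(480,360)))
E
```

```text
clock: 3.38
eef_pos: [0.4143, 0.1013, 0.1378]
tool_rot: [0.739, 0.673, -0.004, -0.002]
ft_force: [-0.2, 0.4, 0.7]
grip_width: 0.0387
grasp_force: 0.0
3.3833 [414.3 101.3 137.8] [[0.093, 0.996, -0.009], [0.996, -0.093, -0.002], [-0.003, -0.009, -1.0]] [ 0.24  0.2  -0.37  1.01  0.    1.9 ] w 38.7 f 0.0 [-0.2  0.4  0.7]
wrist hood_handle 0.61 [332. 256.] [419. 101.  60.]
[336.62903516 251.77479888]
```

View pics/w2.png

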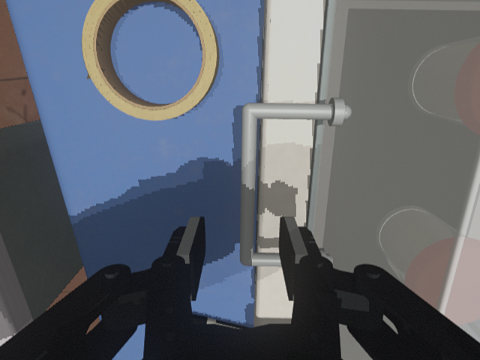

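The bar lies vertical in the view at column 332 (full scale), between the fingers and aligned with them. Descending to close.

```bash
python3 -m inch '[0,0,-25,0,0,0,45,0,0,-50,0,0,0,45,0,0,-77,0,0,0,45,0,0,-77,0,0,0,45]'; python3 -c "
from h import *
tool()"
```

```text
clock: 3.87
eef_pos: [0.4186, 0.1023, 0.0625]
tool_rot: [0.739, 0.673, -0.001, -0.001]
ft_force: [-1.7, -0.2, 0.0]
grip_width: 0.0384
grasp_force: 0.0
3.8667 [418.6 102.3  62.5] [[0.093, 0.996, -0.003], [0.996, -0.093, -0.001], [-0.001, -0.003, -1.0]] [ 0.24  0.3  -0.47  0.8   0.    1.9 ] w 38.4 f 0.0 [-1.7 -0.2  0. ]
```

```bash
python3 -m inch '[0,0,0,0,0,0,0,0,0,0,0,0,0,0,0,0,0,0,0,0,0,0,0,0,0,0,0,0,0,0,0,0,0,0,0]'
python3 - <<'E'
from h import *
tool()
f=lambda t:np.array([.9955*(200-202.2*np.cos(t+.149)),-.0947*(200-202.2*np.cos(t+.149)),202.2*np.sin(t+.149)-30])
ts=np.r_[0,np.arange(.06,1.0,.08),np.arange(1.02,1.8,.06),1.79,1.81]
for c in range(0,len(ts)-1,8):
    b=f(ts[c]);print([ (round(t,2),*(f(t)-b).round().astype(int)) for t in ts[c+1:c+9]])
E
```

```text
clock: 4.28
eef_pos: [0.4179, 0.103, 0.0661]
tool_rot: [0.739, 0.673, -0.0, -0.002]
ft_force: [-7.0, 2.6, 4.1]
grip_width: 0.0079
grasp_force: 58.5
4.2833 [417.9 103.   66.1] [[0.093, 0.996, -0.002], [0.996, -0.093, 0.002], [0.002, -0.002, -1.0]] [ 0.24  0.29 -0.47  0.81  0.    1.9 ] w 7.9 f 58.5145229101181 [-7.   2.6  4.1]
[(np.float64(0.06), np.int64(2), np.int64(0), np.int64(12)), (np.float64(0.14), np.int64(6), np.int64(-1), np.int64(28)), (np.float64(0.22), np.int64(11), np.int64(-1), np.int64(43)), (np.float64(0.3), np.int64(18), np.int64(-2), np.int64(58)), (np.float64(0.38), np.int64(25), np.int64(-2), np.int64(72)), (np.float64(0.46), np.int64(34), np.int64(-3), np.int64(86)), (np.float64(0.54), np.int64(44), np.int64(-4), np.int64(99)), (np.float64(0.62), np.int64(54), np.int64(-5), np.int64(111))]
[(np.float64(0.7), np.int64(12), np.int64(-1), np.int64(11)), (np.float64(0.78), np.int64(24), np.int64(-2), np.int64(21)), (np.float64(0.86), np.int64(37), np.int64(-4), np.int64(31)), (np.float64(0.94), np.int64(51), np.int64(-5), np.int64(39)), (np.float64(1.02), np.int64(66)
[... 254 characters left out ...]
.int64(-1), np.int64(2)), (np.float64(1.32), np.int64(24), np.int64(-2), np.int64(4)), (np.float64(1.38), np.int64(36), np.int64(-3), np.int64(5)), (np.float64(1.44), np.int64(48), np.int64(-5), np.int64(5)), (np.float64(1.5), np.int64(60), np.int64(-6), np.int64(4)), (np.float64(1.56), np.int64(72), np.int64(-7), np.int64(3)), (np.float64(1.62), np.int64(84), np.int64(-8), np.int64(1)), (np.float64(1.68), np.int64(96), np.int64(-9), np.int64(-2))]
[(np.float64(1.74), np.int64(12), np.int64(-1), np.int64(-3)), (np.float64(1.8), np.int64(23), np.int64(-2), np.int64(-8)), (np.float64(1.79), np.int64(21), np.int64(-2), np.int64(-7)), (np.float64(1.81), np.int64(25), np.int64(-2), np.int64(-8))]
```

```bash
python3 -m inch '[2,0,12,0,0,0,0,6,-1,28,0,0,0,0,11,-1,43,0,0,0,0,18,-2,58,0,0,0,0,25,-2,72,0,0,0,0,34,-3,86,0,0,0,0,44,-4,99,0,0,0,0,54,-5,111,0,0,0,0]'; python3 -c "
from h import *
tool()"
```

```text
clock: 4.95
eef_pos: [0.4708, 0.0973, 0.1779]
tool_rot: [0.739, 0.673, -0.001, -0.002]
ft_force: [-5.5, -0.2, 1.2]
grip_width: 0.0076
grasp_force: 58.4
4.95 [470.8  97.3 177.9] [[0.094, 0.996, -0.004], [0.996, -0.094, 0.001], [0.0, -0.004, -1.0]] [ 0.2   0.25 -0.18  1.14  0.    1.87] w 7.6 f 58.43904197216034 [-5.5 -0.2  1.2]
```

Tracking well and the handle is held.

```bash
python3 -m inch '[12,-1,11,0,0,0,0,24,-2,21,0,0,0,0,37,-4,31,0,0,0,0,51,-5,39,0,0,0,0,66,-6,45,0,0,0,0,77,-7,50,0,0,0,0,89,-8,54,0,0,0,0,100,-10,57,0,0,0,0]'; python3 -m inch '[12,-1,2,0,0,0,0,24,-2,4,0,0,0,0,36,-3,5,0,0,0,0,48,-5,5,0,0,0,0,60,-6,4,0,0,0,0,72,-7,3,0,0,0,0,84,-8,1,0,0,0,0,93,-9,-1,0,0,0,0]';python3 -c "
from h import *
tool()"
```

```text
clock: 5.62
eef_pos: [0.574, 0.086, 0.2365]
tool_rot: [0.74, 0.673, 0.001, 0.002]
ft_force: [-2.2, -1.6, 1.3]
grip_width: 0.0076
grasp_force: 61.6
clock: 6.28
eef_pos: [0.6679, 0.0759, 0.2354]
tool_rot: [0.74, 0.672, 0.001, 0.003]
ft_force: [-0.3, -5.2, 2.7]
grip_width: 0.0073
grasp_force: 60.3
6.2833 [667.9  75.9 235.4] [[0.096, 0.995, 0.006], [0.995, -0.096, -0.003], [-0.003, 0.006, -1.0]] [ 0.11  0.6   0.51  1.47 -0.    1.78] w 7.3 f 60.2853137254715 [-0.3 -5.2  2.7]
```

```bash
python3 -m inch '[4,0,0,0,0,0,0,8,-1,-1,0,0,0,0,12,-1,-3,0,0,0,0,16,-1,-4,0,0,0,0,20,-2,-6,0,0,0,0,24,-2,-8,0,0,0,0,27,-2,-9,0,0,0,0,29,-2,-10,0,0,0,0]'; python3 -c "
from h import *
tool();KT,im=snap('scene','s2');cv2.imwrite('pics/s2.png',cv2.resize(im[120:320,180:420],(720,600)))"
```

```text
clock: 6.95
eef_pos: [0.6911, 0.0736, 0.2271]
tool_rot: [0.74, 0.672, -0.003, -0.0]
ft_force: [-23.6, -7.5, 22.9]
grip_width: 0.0073
grasp_force: 63.5
6.95 [691.1  73.6 227.1] [[0.096, 0.995, -0.005], [0.995, -0.096, -0.004], [-0.004, -0.004, -1.0]] [ 0.11  0.67  0.6   1.51 -0.    1.77] w 7.3 f 63.46791386604309 [-23.6  -7.5  22.9]
```

View pics/s2.png

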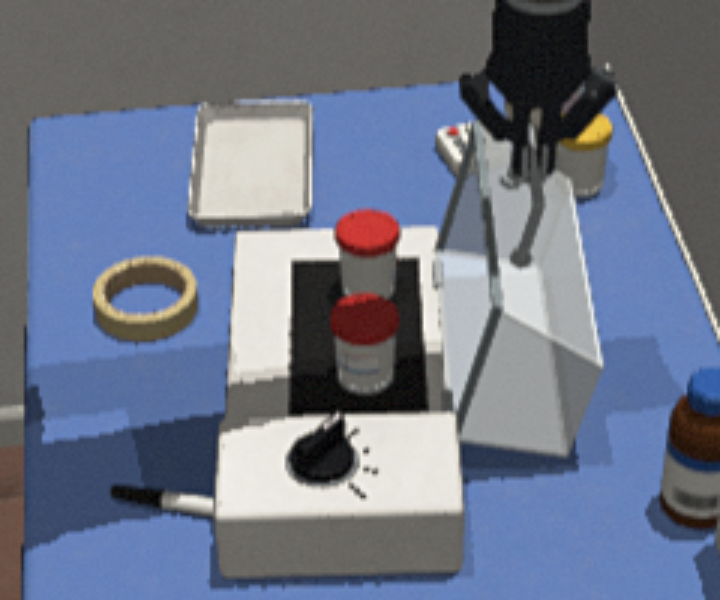

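The hood is on its stop: the force reaction shows it and so does the picture. The two red-lidded cups stand on the mat and the tray is upper left. Releasing and looking at the cups.

```bash
python3 -m inch '[-2,0,0,0,0,0,35,-2,0,0,0,0,0,35,-2,0,0,0,0,0,35,-2,0,0,0,0,0,35,-4,0,15,0,0,0,35,-8,0,40,0,0,0,35,-20,0,65,0,0,0,35,-50,10,75,0,0,0,60]';python3 -m inch '[-35,12,0,0,0,0,85,-70,24,0,0,0,0,85,-105,36,0,0,0,0,85,-120,55,0,0,0,0,85,-120,55,0,0,0,0,85,-120,55,0,0,0,0,85]';python3 - <<'E'
from h import *
tool();KT,im=snap("wrist","w3")
find("wrist",KT,[("cup_1",.03),("mat",.03),("steel_tray",0),("hood_handle",.218)],.2)
for r in bot.silhouettes("wrist","cup_1")[:3]: print(r["confidence"],r["uv"],(ray("wrist",r["uv"],.102,KT)*1000).round())
cv2.imwrite("pics/w3.png",im)
E
```

```text
clock: 7.67
eef_pos: [0.6485, 0.0851, 0.2981]
tool_rot: [0.74, 0.672, 0.002, 0.002]
ft_force: [-0.4, -0.1, 0.2]
grip_width: 0.0405
grasp_force: 0.0
clock: 8.17
eef_pos: [0.5249, 0.1423, 0.2971]
tool_rot: [0.739, 0.674, 0.001, 0.0]
ft_force: [0.1, -0.2, 0.5]
grip_width: 0.0726
grasp_force: 0.0
8.1667 [524.9 142.3 297.1] [[0.091, 0.996, 0.002], [0.996, -0.091, 0.0], [0.001, 0.002, -1.0]] [ 0.26  0.31  0.22  1.47 -0.    1.93] w 72.6 f 0.0 [ 0.1 -0.2  0.5]
wrist cup_1 0.81 [347. 276.] [542.  44.  30.]
wrist cup_1 0.58 [361. 161.] [564. 162.  30.]
wrist mat 0.84 [346. 234.] [544.  90.  30.]
wrist mat 0.52 [343. 227.] [541.  98.  30.]
wrist hood_handle 0.59 [624. 345.] [690.  72. 218.]
0.8 [367.2, 171.4] [562. 164. 102.]
0.6 [351.0, 301.3] [542.  53. 102.]
```

View pics/w3.png

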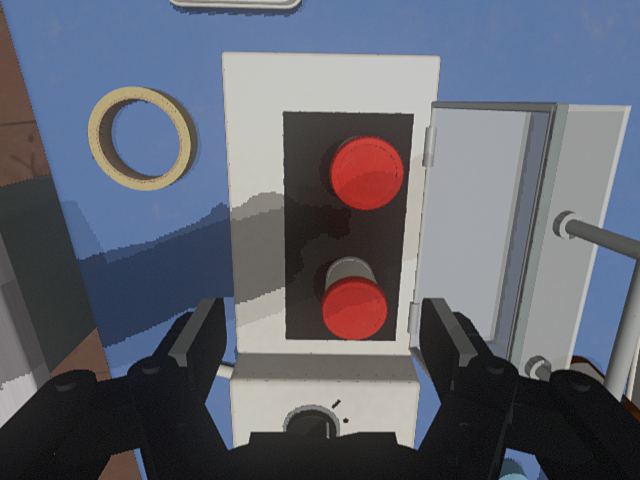

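The hood stands open behind the mat, and the lids show at (366,173) and (354,308), which puts the cups near (561,163) and (544,46). Grasping the far cup.

```bash
python3 -c "
from h import *
KT=cam('wrist')
for p in [(366,173),(354.5,308)]: print(ray('wrist',p,.102,KT)*1000)"
python3 -m inch '[20,10,-35,0,0,0,85,37,21,-75,0,0,0,85,37,21,-110,0,0,0,85,37,21,-145,0,0,0,85,37,21,-170,0,0,0,85,37,21,-190,0,0,0,85,37,21,-202,0,0,0,85,37,21,-202,0,0,0,85]'; python3 -m inch '[0,0,0,0,0,0,0,0,0,0,0,0,0,0,0,0,0,0,0,0,0,0,0,0,0,0,0,0,0,0,0,0,0,0,0]'
```

```text
[561.77903014 161.18047235 102.        ]
[544.45068029  45.08403873 102.        ]
clock: 9.13
eef_pos: [0.5602, 0.1608, 0.0901]
tool_rot: [0.74, 0.673, -0.003, -0.002]
ft_force: [-0.3, -0.3, -0.3]
grip_width: 0.0723
grasp_force: 0.0
clock: 9.55
eef_pos: [0.5628, 0.1622, 0.0954]
tool_rot: [0.74, 0.673, 0.001, 0.0]
ft_force: [-0.3, 0.5, 0.2]
grip_width: 0.0574
grasp_force: 63.8
```

```bash
python3 -m inch '[0,0,30,0,0,0,0,0,0,65,0,0,0,0,-3,10,105,0,0,0,0,-20,45,115,0,0,0,0,-32,82,115,0,0,0,0,-42,122,115,0,0,0,0,-53,160,115,0,0,0,0,-65,200,115,0,0,0,0]'; python3 -m inch '[-10,35,0,0,0,0,0,-15,65,0,0,0,0,0,-18,80,0,0,0,0,0,-18,80,0,0,0,0,0,-18,80,0,0,0,0,0]';python3 - <<'E'
from h import *
tool();KT,im=snap("wrist")
find("wrist",KT,[("steel_tray",0),("cup_1",.15)],.2)
r=bot.silhouettes("wrist","steel_tray")
if r:
    c=max(cv2.findContours(r[0]["mask"].astype(np.uint8),0,2)[0],key=cv2.contourArea)
    print([(tuple(p),(ray("wrist",p,.018,KT)*1000).round().tolist()[:2]) for p in cv2.approxPolyDP(c,8,True)[:,0].tolist()])
cv2.imwrite("pics/w4.png",im)
E
```

```text
clock: 10.22
eef_pos: [0.4968, 0.3635, 0.2104]
tool_rot: [0.74, 0.673, 0.001, 0.0]
ft_force: [0.5, 0.0, -0.3]
grip_width: 0.0572
grasp_force: 64.2
clock: 10.63
eef_pos: [0.4786, 0.4428, 0.2092]
tool_rot: [0.739, 0.674, -0.0, 0.0]
ft_force: [0.3, -0.9, -1.5]
grip_width: 0.0572
grasp_force: 64.2
10.6333 [478.6 442.8 209.2] [[0.092, 0.996, 0.0], [0.996, -0.092, -0.0], [-0.0, 0.0, -1.0]] [ 0.75  0.57  0.38  1.39 -0.    2.41] w 57.2 f 64.17628526687622 [ 0.3 -0.9 -1.5]
wrist steel_tray 0.63 [323. 270.] [473. 379.   0.]
wrist cup_1 0.84 [321. 267.] [478. 445. 150.]
[((248, 122), [429.0, 510.0]), ((247, 291), [408.0, 373.0]), ((285, 233), [446.0, 421.0]), ((323, 219), [478.0, 430.0]), ((352, 229), [500.0, 420.0]), ((391, 284), [529.0, 368.0]), ((400, 129), [541.0, 495.0])]
```

View pics/w4.png

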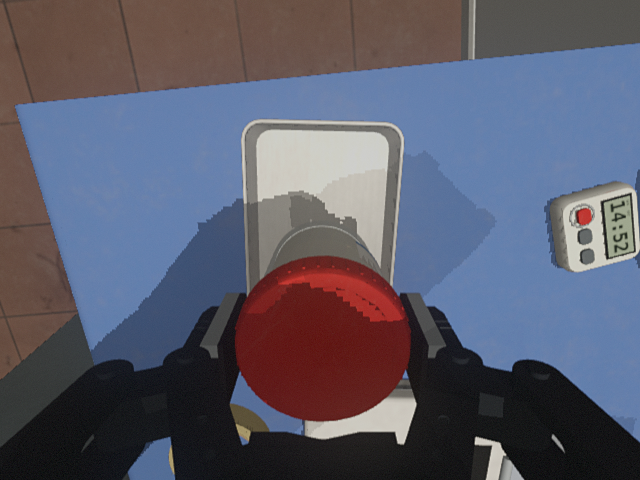

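The tray is directly below, its far corners at about (248,122) and (400,129), and the cup is held upright. Lowering it.

```bash
python3 -m inch '[-1,3,-35,0,0,0,0,-1,3,-70,0,0,0,0,-1,3,-105,0,0,0,0,-1,3,-122,0,0,0,0,-1,3,-130,0,0,0,0,-1,3,-136,0,0,0,0,-1,3,-140,0,0,0,0,-1,3,-140,0,0,0,0]'
```

```text
clock: 11.5
eef_pos: [0.479, 0.4451, 0.0701]
tool_rot: [0.74, 0.673, 0.001, 0.0]
ft_force: [-0.2, 0.4, -0.7]
grip_width: 0.0575
grasp_force: 64.2
```

```bash
python3 -m inch '[0,0,-2,0,0,0,0,0,0,-2,0,0,0,85,0,0,-2,0,0,0,85,0,0,-2,0,0,0,85,0,0,25,0,0,0,85,0,0,60,0,0,0,85,0,0,100,0,0,0,85,0,-10,120,0,0,0,85]'; python3 -m inch '[8,-40,0,0,0,0,85,14,-80,0,0,0,0,85,20,-120,0,0,0,0,85,27,-160,0,0,0,0,85,34,-200,0,0,0,0,85,40,-240,0,0,0,0,85,47,-280,0,0,0,0,85,53,-320,0,0,0,0,85]'; python3 -c "
from h import *
tool()"
```

```text
clock: 12.17
eef_pos: [0.4794, 0.4377, 0.1949]
tool_rot: [0.739, 0.674, 0.004, -0.0]
ft_force: [0.6, 0.1, 1.2]
grip_width: 0.0725
grasp_force: 0.0
clock: 12.83
eef_pos: [0.5315, 0.1133, 0.1901]
tool_rot: [0.739, 0.673, 0.001, 0.0]
ft_force: [0.4, 0.4, -0.8]
grip_width: 0.0722
grasp_force: 0.0
12.8333 [531.5 113.3 190.1] [[0.093, 0.996, 0.002], [0.996, -0.093, 0.0], [0.0, 0.002, -1.0]] [ 0.21  0.36  0.    1.21 -0.    1.87] w 72.2 f 0.0 [ 0.4  0.4 -0.8]
```

```bash
python3 -m inch '[6,-35,0,0,0,0,85,13,-66,-5,0,0,0,85,13,-66,-40,0,0,0,85,13,-66,-65,0,0,0,85,13,-66,-85,0,0,0,85,13,-66,-93,0,0,0,85,13,-66,-93,0,0,0,85,13,-66,-93,0,0,0,0]'; python3 -m inch '[0,0,0,0,0,0,0,0,0,0,0,0,0,0,0,0,0,0,0,0,0,0,0,0,0,0,0,0]'
```

```text
clock: 13.5
eef_pos: [0.5445, 0.0492, 0.0969]
tool_rot: [0.739, 0.673, 0.0, 0.0]
ft_force: [0.3, -0.6, 0.3]
grip_width: 0.062
grasp_force: 0.0
clock: 13.83
eef_pos: [0.5453, 0.0494, 0.0978]
tool_rot: [0.739, 0.673, 0.001, 0.001]
ft_force: [-0.1, 0.4, 4.5]
grip_width: 0.0573
grasp_force: 64.1
```

```bash
python3 -m inch '[0,0,30,0,0,0,0,0,0,65,0,0,0,0,-3,10,100,0,0,0,0,-15,50,105,0,0,0,0,-25,90,105,0,0,0,0,-35,130,105,0,0,0,0,-45,170,105,0,0,0,0,-55,210,105,0,0,0,0]'; python3 -m inch '[-9,40,0,0,0,0,0,-18,80,0,0,0,0,0,-24,105,0,0,0,0,0,-24,105,0,0,0,0,0,-24,105,0,0,0,0,0]';python3 - <<'E'
from h import *
tool();KT,im=snap("wrist")
find("wrist",KT,[("steel_tray",0),("cup_1",.002)],.2)
for r in bot.silhouettes("wrist","cup_1")[:3]: print(r["confidence"],r["uv"],(ray("wrist",r["uv"],.05,KT)*1000).round())
cv2.imwrite("pics/w5.png",cv2.resize(im,(480,360)))
E
```

```text
clock: 14.5
eef_pos: [0.4885, 0.2607, 0.2019]
tool_rot: [0.74, 0.673, 0.0, 0.0]
ft_force: [1.0, 1.2, -0.9]
grip_width: 0.0568
grasp_force: 64.2
clock: 14.92
eef_pos: [0.4643, 0.3655, 0.201]
tool_rot: [0.738, 0.674, -0.0, 0.0]
ft_force: [0.5, 0.4, -0.8]
grip_width: 0.0572
grasp_force: 64.2
14.9167 [464.3 365.5 201. ] [[0.09, 0.996, -0.0], [0.996, -0.09, -0.001], [-0.001, -0.0, -1.0]] [ 0.67  0.45  0.16  1.29 -0.    2.33] w 57.2 f 64.21056389808655 [ 0.5  0.4 -0.8]
wrist steel_tray 0.95 [329. 147.] [473. 408.   0.]
wrist cup_1 0.87 [320. 277.] [456. 300.   2.]
wrist cup_1 0.64 [332.  96.] [479. 445.   2.]
0.81 [336.5, 90.7] [481. 448.  50.]
0.57 [322.6, 342.2] [455. 266.  50.]
0.21 [612.9, 387.4] [683. 204.  50.]
```

View pics/w5.png

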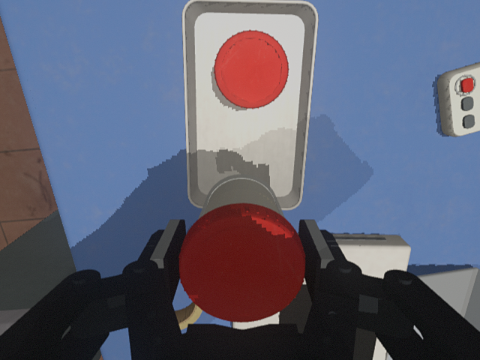

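Cup one stands upright in the tray at (250,68) in the shrunken view, and the second hangs over the near half. Lowering it.

```bash
python3 -m inch '[2,2,-35,0,0,0,0,2,2,-70,0,0,0,0,2,2,-100,0,0,0,0,2,2,-116,0,0,0,0,2,2,-124,0,0,0,0,2,2,-129,0,0,0,0,2,2,-131,0,0,0,0,2,2,-131,0,0,0,0]'; python3 -m inch '[0,0,-1,0,0,0,0,0,0,-1,0,0,0,85,0,0,-1,0,0,0,85,0,0,-1,0,0,0,85,0,0,25,0,0,0,85,0,0,60,0,0,0,85,0,0,100,0,0,0,85,0,-10,130,0,0,0,85]'
```

```text
clock: 15.78
eef_pos: [0.4681, 0.3661, 0.0713]
tool_rot: [0.74, 0.673, 0.001, 0.0]
ft_force: [-0.2, -0.4, 0.2]
grip_width: 0.0572
grasp_force: 64.2
clock: 16.45
eef_pos: [0.4676, 0.3577, 0.2036]
tool_rot: [0.739, 0.674, 0.002, -0.0]
ft_force: [0.4, 0.5, -0.9]
grip_width: 0.0726
grasp_force: 0.0
```

```bash
python3 -m inch '[-2,-40,10,0,0,0,85,-4,-80,20,0,0,0,85,-6,-120,30,0,0,0,85,-8,-160,40,0,0,0,85,-9,-200,46,0,0,0,85,-10,-240,46,0,0,0,85,-10,-280,46,0,0,0,85,-10,-320,46,0,0,0,85]'; python3 -m inch '[-2,-40,0,0,0,0,85,-4,-80,0,0,0,0,85,-6,-120,0,0,0,0,85,-8,-160,0,0,0,0,85,-8,-200,0,0,0,0,85,-8,-240,0,0,0,0,85,-8,-280,0,0,0,0,85,-8,-320,0,0,0,0,85]'; python3 -m inch '[0,-40,0,0,0,0,85,0,-48,0,0,0,0,85,0,-48,0,0,0,0,85,0,-48,0,0,0,0,85]'
python3 - <<'E'
from h import *
tool();KT,im=snap("wrist")
find("wrist",KT,[("dish_0",.002)],.2)
for r in bot.silhouettes("wrist","dish_0")[:4]: print(r["confidence"],r["uv"],(ray("wrist",r["uv"],.012,KT)*1000).round())
cv2.imwrite("pics/w6.png",cv2.resize(im,(480,360)))
E
```

```text
clock: 17.12
eef_pos: [0.4569, 0.0344, 0.2472]
tool_rot: [0.739, 0.673, 0.001, 0.001]
ft_force: [1.8, -1.1, -0.9]
grip_width: 0.0724
grasp_force: 0.0
clock: 17.78
eef_pos: [0.4489, -0.286, 0.247]
tool_rot: [0.74, 0.673, 0.0, 0.001]
ft_force: [0.0, 0.4, 0.2]
grip_width: 0.0726
grasp_force: 0.0
clock: 18.12
eef_pos: [0.4489, -0.3317, 0.2462]
tool_rot: [0.74, 0.673, 0.0, -0.0]
ft_force: [0.7, 0.2, 0.8]
grip_width: 0.0723
grasp_force: 0.0
18.1167 [ 448.9 -331.7  246.2] [[0.095, 0.995, -0.0], [0.995, -0.095, 0.001], [0.001, -0.0, -1.0]] [-0.64  0.36  0.15  1.36  0.    1.03] w 72.3 f 0.0 [0.7 0.2 0.8]
wrist dish_0 0.82 [197. 148.] [ 342. -283.    2.]
wrist dish_0 0.68 [199. 242.] [ 327. -370.    2.]
wrist dish_0 0.57 [331. 229.] [ 453. -369.    2.]
0.91 [191.1, 148.3] [ 340. -282.   12.]
0.9 [199.3, 246.3] [ 330. -372.   12.]
0.83 [333.2, 349.9] [ 444. -494.   12.]
0.64 [329.8, 232.3] [ 452. -369.   12.]
```

View pics/w6.png

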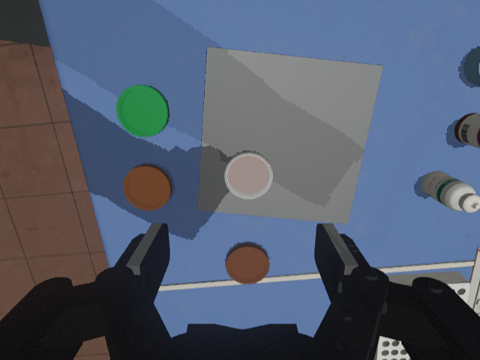

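The single clear dish shows at (248,176) in the shrunken view, which puts it at (452,-369) mm. Its neighbours are green (142,110), brown (147,187) and brown (247,265). Grasping it.

```bash
python3 -m inch '[3,-37,-35,0,0,0,88,3,-37,-75,0,0,0,88,3,-37,-110,0,0,0,88,3,-37,-145,0,0,0,88,3,-37,-180,0,0,0,88,3,-37,-205,0,0,0,88,3,-37,-218,0,0,0,88,3,-37,-222,0,0,0,88]'; python3 -m inch '[0,0,0,0,0,0,88,0,0,0,0,0,0,0,0,0,0,0,0,0,0,0,0,0,0,0,0,0,0,0,0,0,0,0,0,0,0,0,0,0,0,0]'
```

```text
clock: 18.93
eef_pos: [0.4509, -0.3657, 0.0215]
tool_rot: [0.739, 0.674, -0.0, -0.003]
ft_force: [-0.0, 0.4, 0.1]
grip_width: 0.075
grasp_force: 0.0
clock: 19.43
eef_pos: [0.4539, -0.3698, 0.0269]
tool_rot: [0.739, 0.673, 0.001, 0.002]
ft_force: [-0.2, 1.1, 6.9]
grip_width: 0.0501
grasp_force: 62.5
```

```bash
python3 -m inch '[0,0,15,0,0,0,0,0,0,45,0,0,0,0,0,5,85,0,0,0,0,0,15,125,0,0,0,0,0,30,160,0,0,0,0,0,50,170,0,0,0,0,0,50,170,0,0,0,0,0,50,170,0,0,0,0]'
python3 - <<'E'
from h import *
tool();KT,im=snap("wrist")
cv2.imwrite("pics/w7.png",cv2.resize(im,(480,360)))
E
```

```text
clock: 20.1
eef_pos: [0.4528, -0.3189, 0.1963]
tool_rot: [0.739, 0.674, 0.0, 0.002]
ft_force: [-0.9, 0.2, -0.4]
grip_width: 0.0501
grasp_force: 62.4
20.1 [ 452.8 -318.9  196.3] [[0.093, 0.996, 0.003], [0.996, -0.093, -0.003], [-0.002, 0.003, -1.0]] [-0.61  0.37  0.04  1.23 -0.    1.05] w 50.1 f 62.43598673958331 [-0.9  0.2 -0.4]
```

View pics/w7.png

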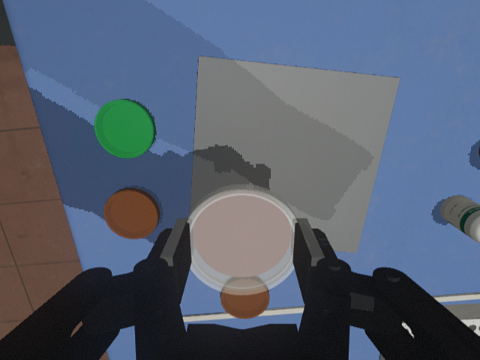

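The dish is held flat between the fingers at (243,240). Carrying it to the mat's middle.

```bash
python3 -m inch '[9,40,0,0,0,0,0,18,80,0,0,0,0,0,27,120,0,0,0,0,0,36,158,0,0,0,0,0,45,197,0,0,0,0,0,54,236,0,0,0,0,0,62,275,0,0,0,0,0,70,314,0,0,0,0,0]'; python3 -m inch '[9,38,0,0,0,0,0,17,75,0,0,0,0,0,20,93,-10,0,0,0,0,20,93,-50,0,0,0,0,20,93,-90,0,0,0,0,20,93,-115,0,0,0,0,20,93,-128,0,0,0,0,20,93,-134,0,0,0,0]'; python3 -m inch '[0,0,-4,0,0,0,0,0,0,-4,0,0,0,0]'; python3 -c "
from h import *
tool()"
```

```text
clock: 20.82
eef_pos: [0.5218, -0.0039, 0.1926]
tool_rot: [0.74, 0.673, -0.001, -0.001]
ft_force: [1.1, 0.0, 0.2]
grip_width: 0.0507
grasp_force: 62.4
clock: 21.48
eef_pos: [0.5391, 0.0869, 0.0555]
tool_rot: [0.74, 0.673, -0.004, -0.002]
ft_force: [-0.6, 0.0, -0.6]
grip_width: 0.0504
grasp_force: 62.4
clock: 21.65
eef_pos: [0.5411, 0.0872, 0.0557]
tool_rot: [0.74, 0.673, -0.001, -0.001]
ft_force: [0.1, -0.0, -0.3]
grip_width: 0.0507
grasp_force: 62.4
21.65 [541.1  87.2  55.7] [[0.095, 0.995, -0.003], [0.996, -0.095, -0.001], [-0.001, -0.003, -1.0]] [ 0.16  0.5  -0.17  0.91 -0.    1.83] w 50.7 f 62.439447398646735 [ 0.1 -0.  -0.3]
```

```bash
python3 -m inch '[0,0,-2,0,0,0,0,0,0,-2,0,0,0,0,0,0,-2,0,0,0,0]'; python3 -m inch '[0,0,-1,0,0,0,0,0,0,-1,0,0,0,88,0,0,-1,0,0,0,88,0,0,-1,0,0,0,88,0,0,-1,0,0,0,88,0,0,20,0,0,0,88,0,0,50,0,0,0,88,0,10,90,0,0,0,88]'; python3 -m inch '[0,20,40,0,0,0,88,0,30,75,0,0,0,88,0,30,110,0,0,0,88,0,30,110,0,0,0,88,0,30,110,0,0,0,88]'
python3 - <<'E'
from h import *
tool();KT,im=snap("wrist","w8")
find("wrist",KT,[("dish_0",.03),("mat",.03),("dial_grip",.099),("hood_handle",.218)],.2)
for r in bot.silhouettes("wrist","dish_0")[:3]: print(r["confidence"],r["uv"],(ray("wrist",r["uv"],.04,KT)*1000).round())
KT,im=snap("scene")
cv2.imwrite("pics/s3.png",cv2.resize(im[140:460,180:440],(487,600)))
find("scene",KT,[("dish_0",.002),("cup_1",.002),("steel_tray",0),("hood_handle",.218)],.3)
E
```

```text
clock: 21.9
eef_pos: [0.5429, 0.0876, 0.0549]
tool_rot: [0.74, 0.673, 0.0, 0.001]
ft_force: [-1.5, -1.4, 3.6]
grip_width: 0.0507
grasp_force: 62.8
clock: 22.57
eef_pos: [0.5397, 0.0964, 0.1421]
tool_rot: [0.74, 0.672, -0.003, -0.002]
ft_force: [0.7, -0.1, -0.3]
grip_width: 0.0752
grasp_force: 0.0
clock: 22.98
eef_pos: [0.5437, 0.1287, 0.257]
tool_rot: [0.739, 0.673, 0.003, 0.002]
ft_force: [0.3, -0.2, -1.1]
grip_width: 0.075
grasp_force: 0.0
22.9833 [543.7 128.7 257. ] [[0.093, 0.996, 0.006], [0.996, -0.093, 0.001], [0.002, 0.006, -1.0]] [ 0.23  0.35  0.17  1.38 -0.    1.9 ] w 75.0 f 0.0 [ 0.3 -0.2 -1.1]
wrist dish_0 0.61 [322. 242.] [541.  85.  30.]
0.57 [325.0, 244.2] [543.  86.  40.]
scene dish_0 0.87 [283. 442.] [ 437. -505.    2.]
scene dish_0 0.76 [223. 398.] [ 321. -386.    2.]
scene dish_0 0.59 [230. 360.] [ 339. -286.    2.]
scene dish_0 0.51 [300. 236.] [547. 110.   2.]
scene cup_1 0.87 [264. 184.] [470. 366.   2.]
scene cup_1 0.63 [264. 165.] [477. 468.   2.]
scene steel_tray 0.77 [260. 179.] [461. 395.   0.]
scene hood_handle 0.69 [360. 174.] [697.  73. 218.]
```

View pics/w8.png

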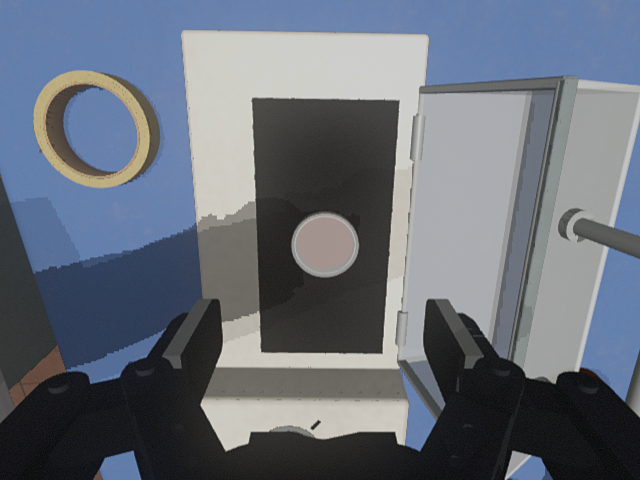

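View pics/s3.png

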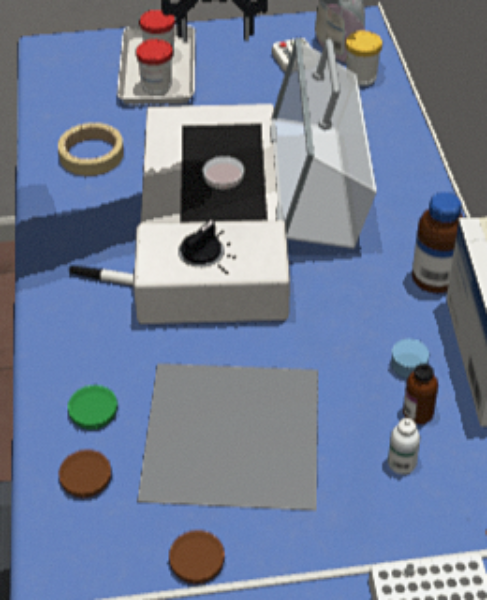

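The dish lies flat in the middle of the mat at (325,244). Both cups stand in the tray and the grey mat is empty. Returning to the handle.

```bash
python3 -m inch '[10,-10,35,0,0,0,35,45,-20,40,0,0,0,35,85,-30,40,0,0,0,35,115,-42,38,0,0,0,35,147,-55,36,0,0,0,35,147,-55,36,0,0,0,35,147,-55,36,0,0,0,35,147,-55,36,0,0,0,35]'; python3 -c "
from h import *
tool();KT,im=snap('wrist');find('wrist',KT,[('hood_handle',.218)],.1)
cv2.imwrite('pics/w9.png',cv2.resize(im,(480,360)))"
```

```text
clock: 24.2
eef_pos: [0.6888, 0.073, 0.2893]
tool_rot: [0.74, 0.673, -0.001, -0.001]
ft_force: [-0.0, -0.2, 0.7]
grip_width: 0.0299
grasp_force: 0.0
24.2 [688.8  73.  289.3] [[0.094, 0.996, -0.002], [0.996, -0.094, 0.0], [-0.0, -0.002, -1.0]] [0.11 0.67 0.76 1.66 0.   1.77] w 29.9 f 0.0 [-0.  -0.2  0.7]
wrist hood_handle 0.73 [327. 263.] [691.  72. 218.]
```

View pics/w9.png

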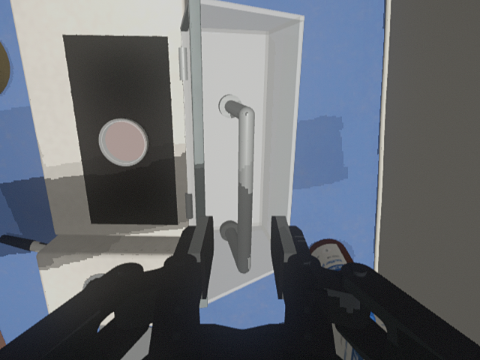

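The bar is between the fingers at column 245 of the shrunken view. Descending and closing.

```bash
python3 -m inch '[2,0,-20,0,0,0,35,2,0,-40,0,0,0,35,2,0,-58,0,0,0,35,2,0,-65,0,0,0,35,2,0,-65,0,0,0,35,2,0,-65,0,0,0,0,2,0,-65,0,0,0,0,2,0,-65,0,0,0,0]'; python3 -m inch '[0,0,0,0,0,0,0,0,0,0,0,0,0,0,0,0,0,0,0,0,0]'
python3 - <<'E'
from h import *
tool()
f=lambda t:np.array([.9955*(200-202.2*np.cos(t+.149)),-.0947*(200-202.2*np.cos(t+.149)),202.2*np.sin(t+.149)-30])
ts=np.r_[1.8,1.77,1.72,np.arange(1.66,.2,-.06),.17,.13,.1,.08,.06,.045,.03,.015,0,-.01]
for c in range(0,len(ts)-1,8):
    b=f(ts[c]);print(round(ts[c],2),[ x for t in ts[c+1:c+9] for x in (f(t)-b).round().astype(int).tolist()+[0]*4],(f(ts[min(c+8,len(ts)-1)])+[418.5,102.5,63]).round())
E
```

```text
clock: 24.97
eef_pos: [0.6909, 0.0734, 0.2278]
tool_rot: [0.74, 0.673, 0.001, 0.0]
ft_force: [-3.7, 0.6, 5.1]
grip_width: 0.0076
grasp_force: 58.7
clock: 25.22
eef_pos: [0.6909, 0.0735, 0.2278]
tool_rot: [0.74, 0.673, 0.001, 0.0]
ft_force: [-6.4, 0.1, 6.8]
grip_width: 0.0083
grasp_force: 58.9
25.2167 [690.9  73.5 227.8] [[0.094, 0.996, 0.002], [0.996, -0.094, 0.001], [0.001, 0.002, -1.0]] [0.11 0.66 0.59 1.5  0.   1.77] w 8.3 f 58.881606459617615 [-6.4  0.1  6.8]
1.8 [-6, 1, 2, 0, 0, 0, 0, -15, 1, 5, 0, 0, 0, 0, -27, 3, 9, 0, 0, 0, 0, -39, 4, 11, 0, 0, 0, 0, -51, 5, 13, 0, 0, 0, 0, -63, 6, 14, 0, 0, 0, 0, -75, 7, 14, 0, 0, 0, 0, -87, 8, 14, 0, 0, 0, 0] [605.  85. 235.]
1.36 [-12, 1, -1, 0, 0, 0, 0, -24, 2, -3, 0, 0, 0, 0, -36, 3, -5, 0, 0, 0, 0, -47, 5, -9, 0, 0, 0, 0, -59, 6, -13, 0, 0, 0, 0, -70, 7, -17, 0, 0, 0, 0, -81, 8, -23, 0, 0, 0, 0, -91, 9, -29, 0, 0, 0, 0] [514.  93. 206.]
0.88 [-10, 1, -7, 0, 0, 0, 0, -20, 2, -14, 0, 0, 0, 0, -29, 3, -21, 0, 0, 0, 0, -38, 4, -30, 0, 0, 0, 0, -46, 4, -39, 0, 0, 0, 0, -54, 5, -48, 0, 0, 0, 0, -61, 6, -58, 0, 0, 0, 0, -68, 6, -68, 0, 0, 0, 0] [446. 100. 139.]
0.4 [-6, 1, -11, 0, 0, 0, 0, -11, 1, -21, 0, 0, 0, 0, -16, 2, -33, 0, 0, 0, 0, -19, 2, -42, 0, 0, 0, 0, -22, 2, -50, 0, 0, 0, 0, -23, 2, -56, 0, 0, 0, 0, -24, 2, -60, 0, 0, 0, 0, -25, 2, -64, 0, 0, 0, 0] [421. 102.  75.]
0.06 [-1, 0, -3, 0, 0, 0, 0, -1, 0, -6, 0, 0, 0, 0, -2, 0, -9, 0, 0, 0, 0, -2, 0, -12, 0, 0, 0, 0, -2, 0, -14, 0, 0, 0, 0] [418. 103.  61.]
```

```bash
python3 -m inch '[-6,1,2,0,0,0,0,-15,1,5,0,0,0,0,-27,3,9,0,0,0,0,-39,4,11,0,0,0,0,-51,5,13,0,0,0,0,-63,6,14,0,0,0,0,-75,7,14,0,0,0,0,-87,8,14,0,0,0,0]' ; python3 -m inch '[-12,1,-1,0,0,0,0,-24,2,-3,0,0,0,0,-36,3,-5,0,0,0,0,-47,5,-9,0,0,0,0,-59,6,-13,0,0,0,0,-70,7,-17,0,0,0,0,-81,8,-23,0,0,0,0,-91,9,-29,0,0,0,0]'
```

```text
clock: 25.88
eef_pos: [0.6074, 0.0825, 0.2433]
tool_rot: [0.739, 0.673, 0.006, 0.003]
ft_force: [4.6, 4.7, 4.1]
grip_width: 0.0075
grasp_force: 58.8
clock: 26.55
eef_pos: [0.5147, 0.0925, 0.2139]
tool_rot: [0.739, 0.673, 0.005, 0.0]
ft_force: [-0.9, 6.2, 7.9]
grip_width: 0.0076
grasp_force: 64.1
```

```bash
python3 -m inch '[-10,1,-7,0,0,0,0,-20,2,-14,0,0,0,0,-29,3,-21,0,0,0,0,-38,4,-30,0,0,0,0,-46,4,-39,0,0,0,0,-54,5,-48,0,0,0,0,-61,6,-58,0,0,0,0,-68,6,-68,0,0,0,0]'
```

```text
clock: 27.22
eef_pos: [0.4456, 0.0998, 0.1438]
tool_rot: [0.739, 0.674, 0.004, -0.002]
ft_force: [-2.1, 12.0, 4.7]
grip_width: 0.0076
grasp_force: 66.6
```

```bash
python3 -m inch '[-6,1,-11,0,0,0,0,-11,1,-21,0,0,0,0,-16,2,-33,0,0,0,0,-19,2,-42,0,0,0,0,-22,2,-50,0,0,0,0,-23,2,-56,0,0,0,0,-24,2,-60,0,0,0,0,-25,2,-64,0,0,0,0]'; python3 -m inch '[0,0,-2,0,0,0,0,-1,0,-4,0,0,0,0,-1,0,-6,0,0,0,0,-1,0,-8,0,0,0,0,-1,0,-10,0,0,0,0,-1,0,-12,0,0,0,0]'
```

```text
clock: 27.88
eef_pos: [0.4203, 0.1026, 0.079]
tool_rot: [0.739, 0.674, 0.004, -0.004]
ft_force: [-3.3, 14.5, 1.0]
grip_width: 0.0073
grasp_force: 69.4
clock: 28.38
eef_pos: [0.4181, 0.1028, 0.0668]
tool_rot: [0.739, 0.674, 0.003, -0.005]
ft_force: [-7.3, 15.4, 2.1]
grip_width: 0.0074
grasp_force: 69.6
```

```bash
python3 -m inch '[0,0,-2,0,0,0,0,0,0,-4,0,0,0,0,0,0,-4,0,0,0,0,0,0,-4,0,0,0,0]'; python3 -c "
from h import *
tool()"
```

```text
clock: 28.72
eef_pos: [0.418, 0.1029, 0.0654]
tool_rot: [0.739, 0.674, 0.004, -0.005]
ft_force: [-14.5, 13.5, 27.1]
grip_width: 0.0076
grasp_force: 72.3
28.7167 [418.  102.9  65.4] [[0.091, 0.996, -0.001], [0.996, -0.091, 0.012], [0.012, -0.002, -1.0]] [ 0.23  0.29 -0.47  0.81  0.01  1.9 ] w 7.6 f 72.29509949684143 [-14.5  13.5  27.1]
```

The hood is seated, with a 27 N reaction. Releasing, then moving over the dial.

```bash
python3 -m inch '[0,0,3,0,0,0,0,0,0,3,0,0,0,40,0,0,3,0,0,0,40,0,0,3,0,0,0,40,0,0,3,0,0,0,40,0,0,30,0,0,0,40,0,0,65,0,0,0,40,0,0,105,0,0,0,40]'; python3 -m inch '[5,-10,35,0,0,-0.1,40,18,-45,40,0,0,-0.2,40,30,-80,45,0,0,-0.3,40,42,-118,45,0,0,-0.4,40,55,-156,45,0,0,-0.5,40,67,-190,45,0,0,-0.6,40,72,-207,45,0,0,-0.7,40,72,-207,45,0,0,-0.7,40]'; python3 -m inch '[0,0,0,0,0,0,40,0,0,0,0,0,0,40]'
python3 - <<'E'
from h import *
tool();KT,im=snap("wrist")
find("wrist",KT,[("dial_grip",.099)],.1)
cv2.imwrite("pics/w10.png",im)
KT,im=snap("scene");find("scene",KT,[("hood_handle",.06)],.1)
E
```

```text
clock: 29.38
eef_pos: [0.4177, 0.0972, 0.1668]
tool_rot: [0.74, 0.673, -0.002, -0.001]
ft_force: [0.2, -0.1, 0.1]
grip_width: 0.0342
grasp_force: 0.0
clock: 30.05
eef_pos: [0.4922, -0.1131, 0.2118]
tool_rot: [0.927, 0.375, -0.0, 0.001]
ft_force: [-0.4, 0.7, -0.0]
grip_width: 0.0342
grasp_force: 0.0
clock: 30.22
eef_pos: [0.4907, -0.1087, 0.2119]
tool_rot: [0.925, 0.379, -0.0, -0.0]
ft_force: [0.0, 0.1, -0.3]
grip_width: 0.0342
grasp_force: 0.0
30.2167 [ 490.7 -108.7  211.9] [[0.712, 0.702, -0.001], [0.702, -0.712, 0.001], [-0.0, -0.001, -1.0]] [-0.22  0.27 -0.07  1.24  0.    2.15] w 34.2 f 0.0 [ 0.   0.1 -0.3]
wrist dial_grip 0.64 [317. 234.] [ 489. -106.   99.]
scene hood_handle 0.59 [252. 226.] [420. 105.  60.]
scene hood_handle 0.31 [263. 179.] [466. 310.  60.]
scene hood_handle 0.16 [404. 362.] [ 707. -390.   60.]
```

View pics/w10.png

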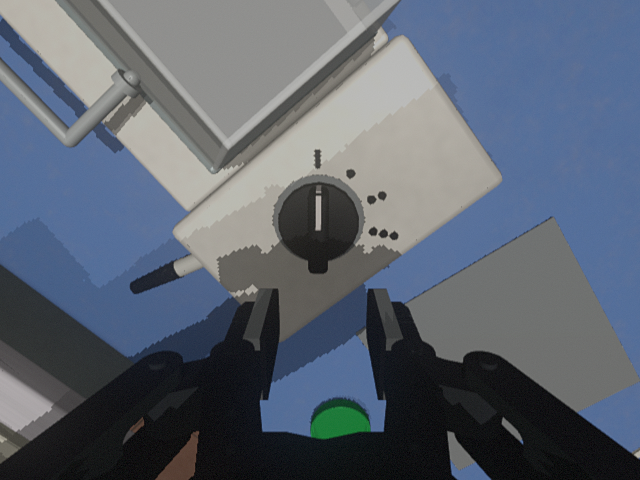

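The dial's line points at the off mark, with its bar vertical at column 318 between rows 183 and 272, perpendicular to the closing direction. The hood is shut. Descending, gripping and turning 0.6 clockwise.

```bash
python3 -m inch '[-1,2,-30,0,0,0,40,-1,2,-60,0,0,0,40,-1,2,-85,0,0,0,40,-1,2,-98,0,0,0,40,-1,2,-103,0,0,0,40,-1,2,-103,0,0,0,40,-1,2,-103,0,0,0,0,-1,2,-103,0,0,0,0]'; python3 -m inch '[0,0,0,0,0,0,0,0,0,0,0,0,0,0,0,0,0,0,0,0,0]'
```

```text
clock: 31.08
eef_pos: [0.4898, -0.1057, 0.1103]
tool_rot: [0.925, 0.379, 0.0, -0.001]
ft_force: [-10.7, 11.3, 24.0]
grip_width: 0.0112
grasp_force: 34.9
clock: 31.33
eef_pos: [0.4899, -0.1057, 0.1105]
tool_rot: [0.925, 0.379, 0.001, -0.001]
ft_force: [-2.6, 3.6, 4.8]
grip_width: 0.0108
grasp_force: 60.1
```

```bash
python3 -m inch '[0,0,0,0,0,-0.1,0,0,0,0,0,0,-0.2,0,0,0,0,0,0,-0.3,0,0,0,0,0,0,-0.4,0,0,0,0,0,0,-0.5,0,0,0,0,0,0,-0.58,0,0,0,0,0,0,-0.58,0,0,0,0,0,0,-0.58,0]'; python3 -m inch '[0,0,0,0,0,0,40,0,0,0,0,0,0,40,0,0,0,0,0,0,40,0,0,0,0,0,0,40,0,0,35,0,0,0,40,0,0,70,0,0,0,40,0,0,103,0,0,0,40,0,0,103,0,0,0,40]';  python3 - <<'E'
from h import *
tool();KT,im=snap("wrist");a=im[100:340,160:480]
KT,im=snap("scene");b=im[130:330,220:340]
cv2.imwrite("pics/w11.png",np.hstack([cv2.resize(a,(440,330)),cv2.resize(b,(198,330))]))
E
```

```text
clock: 32.0
eef_pos: [0.4895, -0.1051, 0.1105]
tool_rot: [0.995, 0.099, -0.0, -0.002]
ft_force: [-4.3, 5.4, 5.8]
grip_width: 0.0105
grasp_force: 60.2
clock: 32.67
eef_pos: [0.4942, -0.1081, 0.2195]
tool_rot: [0.995, 0.098, 0.006, 0.002]
ft_force: [1.4, -0.5, -0.1]
grip_width: 0.0343
grasp_force: 0.0
32.6667 [ 494.2 -108.1  219.5] [[0.981, 0.195, 0.013], [0.195, -0.981, -0.003], [0.012, 0.005, -1.0]] [-0.22  0.26 -0.06  1.24 -0.    2.73] w 34.3 f 0.0 [ 1.4 -0.5 -0.1]
```

View pics/w11.png

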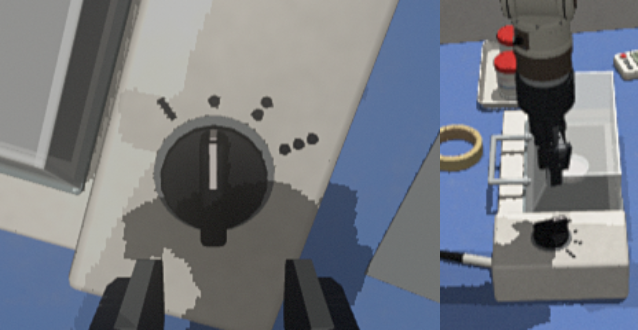

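The dial points at the one-dot mark (213,100), the hood is shut over the dish, and the cups stand in the tray. Handing in.

```bash
python3 -m inch '[0,0,30,0,0,0,40,0,0,40,0,0,0,40,0,0,40,0,0,0,40,0,0,40,0,0,0,40]'; python3 -c "
from workcell import bot
print(bot.job_done())"
```

```text
clock: 33.1
eef_pos: [0.4904, -0.1071, 0.2517]
tool_rot: [0.995, 0.098, 0.0, 0.0]
ft_force: [0.2, -0.2, -0.0]
grip_width: 0.0338
grasp_force: 0.0
the job is handed in; nothing more can be done
None
```

I handed the job in at about 33 s: one dish lies flat under the shut hood, both cups stand in the tray, and the dial is on one dot; the hand-in returned no verdict.

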